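# Lock the full grease tins in the store box

### The job

Some of the look-alike grease tins on the bench are full and some are empty, and only their weight tells. Unbolt the store box (lift the bolt's handle out of its notch and draw the bolt back to its stop), swing the hatch fully open, put every full tin in the box and every empty tin in the flat tray, then close the hatch, shoot the bolt fully home and turn its handle down into the notch. Leave the tape roll and the marker pen where they are.

Things in the scene. Friction and masses are not known exactly. Their poses are not given: they have to be found in the camera images.
- store_box: grey sheet-steel box fixed to the bench, 180 (x) x 270 (y) mm, hatch top at z 88 mm; origin at the centre of its underside, x away from the robot, y to its left at yaw 0 (turned up to 0.15 rad). Its right end, y -135 to -85 mm, is a fixed deck with the bolt's keeper (an arch 27 mm wide, 37 mm high); the rest is one compartment under the hatch. Hinge line along y at x 88, z 85 mm.
- store_floor (a point): centre of the compartment's floor (store_box frame: 0, 23, 6 mm); the compartment is clear for x -86 to 86, y -85 to 131 mm of the store_box frame, walls up to z 82 mm: room for two tins side by side along y, also lying
- hatch (a joint): hatch angle in rad: 0 closed, 1.57 upright, at most 1.75 (leaning back away from the robot); open means past 1.4. Its front edge rises and goes back. Stiff hinge: stays where it is left; about 7 N at the pull bar. It cannot be lifted while the bolt is in its keeper.
- pull_bar (a point): middle of the hatch's pull bar: round bar 10 mm thick along the box's y, 64 mm between its legs, axis 45 mm above the hatch's top face, at (-60, 95, 133) mm of the store_box frame with the hatch closed; moves with the hatch. A vertical gripper can hold it, closing along the box's x, through the whole swing, the bar turning between the pads; 40 mm free under the bar.
- bolt (a joint): bolt slide in m: 0 fully home in the keeper, 0.045 drawn back to its stop (towards the box's +y). Its axis runs along the box's y at x -45, z 110 mm (hatch closed). Friction about 1.5 N. It slides only with the handle raised past about 1 rad.
- handle (a joint): turn of the bolt's handle about the bolt axis in rad: 0 down in the notch (pointing to the robot, 0.2 rad above level), 1.37 upright, at most 1.45. Light friction: stays where it is left.
- bolt_knob (a point): centre of the knob on the bolt's handle: a dark drum 20 mm across, 22 mm wide between flat ends along the box's y, 50 mm from the bolt axis; at (-94, -35, 120) mm of the store_box frame when bolted; moves with hatch, bolt and handle. Held across its flat ends it can turn between the fingers.
- tray: dark open steel tray fixed to the bench, 200 (x) x 160 (y) x 24 mm tall, walls 4 mm, floor 4 mm; origin at the centre of its underside; turned up to 0.1 rad. Room for two tins side by side along its x.
- tin_a_mid (a point): centre (half-way up) of a closed round grease tin, 63 mm across, 43 mm tall, starting upright; its z axis is the tin's axis. Full tins weigh about 0.6 kg, empty ones about 0.14 kg; they look exactly alike. May be absent (None).
- tin_b_mid (a point): centre (half-way up) of a closed round grease tin, 63 mm across, 43 mm tall, starting upright; its z axis is the tin's axis. Full tins weigh about 0.6 kg, empty ones about 0.14 kg; they look exactly alike. May be absent (None).
- tin_c_mid (a point): centre (half-way up) of a closed round grease tin, 63 mm across, 43 mm tall, starting upright; its z axis is the tin's axis. Full tins weigh about 0.6 kg, empty ones about 0.14 kg; they look exactly alike. May be absent (None).
- tin_d_mid (a point): centre (half-way up) of a closed round grease tin, 63 mm across, 43 mm tall, starting upright; its z axis is the tin's axis. Full tins weigh about 0.6 kg, empty ones about 0.14 kg; they look exactly alike. May be absent (None).
- tin_a: the same tin: its origin, at the centre of its underside
- tin_b: the same tin: its origin, at the centre of its underside
- tin_c: the same tin: its origin, at the centre of its underside
- tin_d: the same tin: its origin, at the centre of its underside
- brush: bystander: paint brush 199 mm long (along its x), 36 mm wide, 12 mm thick, lying between tins and box; origin under its middle
- tape_roll: bystander: roll of tape, 78 mm across, 19 mm tall, behind the box; origin under its centre
- marker: bystander: black marker pen 125 mm long, lying at the right; origin under its middle
Not all that is in view belongs to the job. Leave any green look-alike of the tin_a alone.

How it is judged:
On the way, in this order (a step that is already met when the one before it is completed fails the run):
1. the handle is lifted out of its notch and the bolt drawn back to its stop (value of joint bolt above 0.038 m), for 0.2 s.
2. the hatch is swung open (value of joint hatch above 1.4 rad), for 0.2 s.
3. every full tin is in the store box ((contact force between tin_a and anything else below 3 N or (x of tin_a_mid in the frame of store_box between -0.075 and 0.075 m and y of tin_a_mid in the frame of store_box between -0.075 and 0.12 m and z of tin_a_mid in the frame of store_box between 0 and 0.055 m)) and (contact force between tin_b and anything else below 3 N or (x of tin_b_mid in the frame of store_box between -0.075 and 0.075 m and y of tin_b_mid in the frame of store_box between -0.075 and 0.12 m and z of tin_b_mid in the frame of store_box between 0 and 0.055 m)) and (contact force between tin_c and anything else below 3 N or (x of tin_c_mid in the frame of store_box between -0.075 and 0.075 m and y of tin_c_mid in the frame of store_box between -0.075 and 0.12 m and z of tin_c_mid in the frame of store_box between 0 and 0.055 m)) and (contact force between tin_d and anything else below 3 N or (x of tin_d_mid in the frame of store_box between -0.075 and 0.075 m and y of tin_d_mid in the frame of store_box between -0.075 and 0.12 m and z of tin_d_mid in the frame of store_box between 0 and 0.055 m))), for 0.5 s.
4. the hatch is closed (value of joint hatch below 0.04 rad), for 0.2 s.
5. the bolt is fully home and its handle down in the notch (value of joint bolt below 0.005 m and value of joint handle below 0.15 rad), for 0.2 s.
At the end, for the whole second after the job is handed in: Every full tin in the box's compartment and every empty tin in the tray (centres inside the walls, resting on the floor, standing or lying), all at rest; hatch closed to within 0.04 rad, bolt within 5 mm of fully home, handle within 0.15 rad of fully down (all of step 5 and ((x of tin_a_mid in the frame of store_box between -0.075 and 0.075 m and y of tin_a_mid in the frame of store_box between -0.075 and 0.12 m and z of tin_a_mid in the frame of store_box between 0 and 0.055 m and contact force between tin_a and anything else above 3 N) or (x of tin_a_mid in the frame of tray between -0.09 and 0.09 m and y of tin_a_mid in the frame of tray between -0.07 and 0.07 m and z of tin_a_mid in the frame of tray between 0 and 0.045 m and contact force between tin_a and anything else below 3 N)) and ((x of tin_b_mid in the frame of store_box between -0.075 and 0.075 m and y of tin_b_mid in the frame of store_box between -0.075 and 0.12 m and z of tin_b_mid in the frame of store_box between 0 and 0.055 m and contact force between tin_b and anything else above 3 N) or (x of tin_b_mid in the frame of tray between -0.09 and 0.09 m and y of tin_b_mid in the frame of tray between -0.07 and 0.07 m and z of tin_b_mid in the frame of tray between 0 and 0.045 m and contact force between tin_b and anything else below 3 N)) and ((x of tin_c_mid in the frame of store_box between -0.075 and 0.075 m and y of tin_c_mid in the frame of store_box between -0.075 and 0.12 m and z of tin_c_mid in the frame of store_box between 0 and 0.055 m and contact force between tin_c and anything else above 3 N) or (x of tin_c_mid in the frame of tray between -0.09 and 0.09 m and y of tin_c_mid in the frame of tray between -0.07 and 0.07 m and z of tin_c_mid in the frame of tray between 0 and 0.045 m and contact force between tin_c and anything else below 3 N)) and ((x of tin_d_mid in the frame of store_box between -0.075 and 0.075 m and y of tin_d_mid in the frame of store_box between -0.075 and 0.12 m and z of tin_d_mid in the frame of store_box between 0 and 0.055 m and contact force between tin_d and anything else above 3 N) or (x of tin_d_mid in the frame of tray between -0.09 and 0.09 m and y of tin_d_mid in the frame of tray between -0.07 and 0.07 m and z of tin_d_mid in the frame of tray between 0 and 0.045 m and contact force between tin_d and anything else below 3 N)) and value of joint hatch below 0.04 rad and linear speed of each of tin_a, tin_b, tin_c, tin_d below 0.03 m/s); the robot touches nothing.
It fails at once if the tape roll or the marker pen is pushed more than 5 cm from its place (distance of any of tape_roll, marker from where it was at the start of the episode above 0.05 m).
Of tin_a, tin_c, tin_d only 2 to 3 are there at a start; the rules pass over those that are not, and their reading is None.
At some moment in a run one of tin_a, tin_b, tin_c, tin_d may be knocked a few centimetres aside while the robot is not near it.
Once in a run the grip may slacken for a moment while it holds something.
It also fails if it takes over 208 s, if anything falls off the work surface, if the arm or the gripper's body presses on something with over 40 N, if the wrist force passes 120 N, or if a joint passes its speed limit or range.

### The arm

A 7-joint arm with a two-finger parallel gripper is mounted at the origin on a cart in front of the work surface, level with it; the furniture and walls round the work are solid. World frame = base frame: x ahead of the robot, y to its left, z up, the work surface at z = 0. Lengths are in m, angles in rad, forces in N, time in s.
With the tool pointing down it reaches from about 0.425 to 0.95 m from the base axis. Payload 4.7 kg.
Tool frame: the origin (TCP) lies midway between the tips of the shut fingers; the grasp point (between the pads) lies 19 mm behind it; z points along the fingers, y is the direction in which the jaws open and shut (so a half turn about z gives the same grasp; the last joint's range is limited). The gripper opens to 85 mm and grips with 20 to 120 N. Pads are 22 mm wide; open, the fingers measure 114 mm over their backs; the gripper's body (76 mm by 85 mm) begins 54 mm behind the grasp point. The pads swing forward as they close: fully open they stand 13 mm farther back than shut.
Start: joints at [-1.176, 0.469, -0.049, 1.532, 0.024, 1.141, -0.082], TCP at [0.278, 0.615, 0.231] pointing down, gripper open.
Joint ranges: [-2.59, 2.59], [-0.33, 1.99], [-1.39, 1.29], [0.1, 2.45], [-1.04, 4.18], [0.21, 1.99], [-2.66, 2.66]. Speed limits (rad/s): [2.57, 2.57, 3.14, 3.14, 3.14, 3.14, 3.14].

### API

Orientations are given as a unit quaternion [x, y, z, w].
In Python, from plant import * gives the robot as it stands. Calls block until the motion is done:
- reach(position, orientation): joint-space move of the TCP to a pose.
- servo_line(position, ori=None, feed=0.15, guard=None): straight line of the TCP; ori=None keeps the orientation; feed is the mean speed in m/s. With guard (N) it stops when the force on the tool has changed by that much, and returns True; else False.
- move_j(angles): joint-space move.
- move_gripper(opening, newtons=None): opening from 0.0 (shut) to 1.0 (fully open); newtons is the grip in N (None keeps the last); returns when the fingers have stopped.
- sleep(seconds).
- solve_ik(position, orientation): joint angles nearest the present ones, or None.
- camera(name): name is "side" or "top"; returns a dict with "color" (420x560x3 uint8, red, green, blue), "K" (3x3 intrinsics, pixels), "origin" and "attitude" of the camera in the world. Camera axes: x right, y up, looking along -z (the intrinsics and any distortion apply to the point x, -y, -z); pixel columns grow to the right and rows downward; lengths in m; the calibration is good to about 2 mm. A picture is of the moment at which its call begins. There is no depth.
A pose or a line that the arm cannot do raises MotionError and nothing moves.
- sign_off(): hands the job in, once; it reports no verdict.
Readings, each from a call of its own:
- get_time(): time.
- get_joints(): joint angles.
- get_qvel(): joint speeds.
- get_joint_torque(): joint torques, N m.
- get_tcp_pos(): TCP position.
- get_tool_rot(): TCP orientation.
- get_contact_force(): force on the tool from outside, world axes, zero at the start.
- get_wrist_torque(): the same for the moment, N m.
- get_finger_gap(): opening from 0.0 (shut) to 1.0 (fully open).
Only numpy, scipy, OpenCV 4.12 (cv2) and the standard library are available. Lean on these libraries where they do the work, as an engineer would, in place of code of your own. Each camera call takes 0.05 s, during which the arm holds its last target.

## Working session

There is one attempt and no reset: what is moved stays moved. The work goes in short steps, each a Python script; the robot and the scene stay as the last script left them, time stands still between calls to the robot, and variables do not carry over. Pictures are saved under pics/ and viewed, and the job is handed in when it is done.

```bash
ls; mkdir -p pics
python3 - <<'E'
from plant import *
import cv2,numpy as np
for n in ("side","top"):
    c=camera(n); cv2.imwrite(f"pics/{n}0.png",cv2.cvtColor(c["color"],cv2.COLOR_RGB2BGR))
    print(n,c["K"],c["origin"],c["attitude"],[k for k in c])
print(get_time(),get_tcp_pos(),get_tool_rot(),get_contact_force())
E
```

```text
pics
side [[458.57632689   0.         278.50807619]
 [  0.         458.57632689 206.3743471 ]
 [  0.           0.           1.        ]] [0.61372461 1.2823733  0.83101907] [0.01506577 0.51440139 0.85627478 0.04424633] ['color', 'K', 'origin', 'attitude']
top [[392.17891858   0.         279.16923307]
 [  0.         392.17891858 206.99463904]
 [  0.           0.           1.        ]] [ 0.44015182 -0.04105842  1.12111012] [ 0.03817947 -0.01902316 -0.69920235  0.71365014] ['color', 'K', 'origin', 'attitude']
0.1 [0.27734049 0.6148241  0.23036231] [ 2.10288524e-01  9.77638976e-01 -8.64562251e-04 -1.44925262e-04] [ 0.7204033  -0.43202003 -0.10073298]
```

View pics/side0.png

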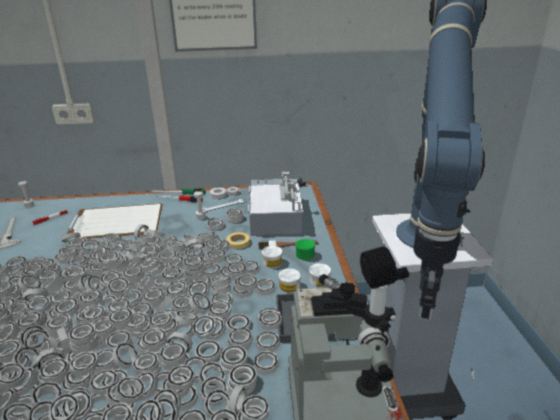

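View pics/top0.png

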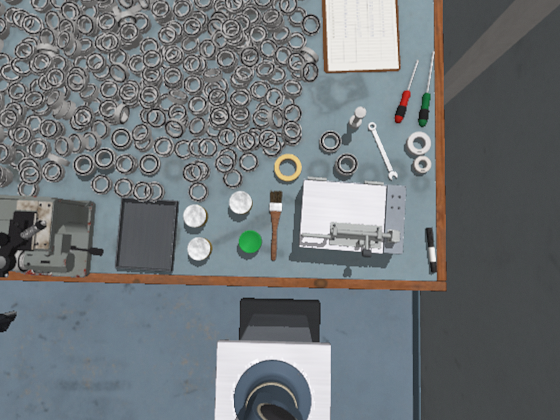

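```bash
cat > h.py <<'E'
from plant import *
import cv2,numpy as np
from scipy.spatial.transform import Rotation as R
CAM={}
def snap(n,f=None):
    c=camera(n); CAM[n]=c
    if f: cv2.imwrite(f"pics/{f}.png",cv2.cvtColor(c["color"],cv2.COLOR_RGB2BGR))
    return c
def proj(c,X):
    p=R.from_quat(c["attitude"]).inv().apply(np.asarray(X,float)-c["origin"])
    p=np.atleast_2d(p)*[1,-1,-1]; q=p@c["K"].T
    return (q[:,:2]/q[:,2:]).squeeze()
def ray(c,u,v):
    d=np.linalg.solve(c["K"],[u,v,1])*[1,-1,-1]
    return np.asarray(c["origin"]),R.from_quat(c["attitude"]).apply(d)
def onz(c,u,v,z):
    o,d=ray(c,u,v); return o+d*(z-o[2])/d[2]
def crop(c,x0,y0,x1,y1,s,f):
    im=cv2.cvtColor(c["color"],cv2.COLOR_RGB2BGR)[y0:y1,x0:x1]
    cv2.imwrite(f"pics/{f}.png",cv2.resize(im,None,fx=s,fy=s,interpolation=cv2.INTER_CUBIC))
E
python3 - <<'E'
from h import *
c=snap("top"); 
crop(c,285,160,445,280,5,"top_box")
crop(c,110,160,300,290,4,"top_tins")
s=snap("side"); crop(s,220,160,340,360,3,"side_c")
import pickle; pickle.dump(CAM,open("cam0.pkl","wb"))
for n,u,v,z in [("tinA",195,216,.043),("B",240,202,.043),("C",199,248,.043),("green",250,242,.043),("tray",147,237,.024),("box",345,215,.088),("tape",287,167,.019),("marker",431,250,.01)]:
    print(n,onz(c,u,v,z).round(3))
E
```

```text
tinA [0.498 0.222 0.043]
B [0.539 0.098 0.043]
C [0.41  0.207 0.043]
green [0.429 0.067 0.043]
tray [0.437 0.36  0.024]
box [ 0.506 -0.186  0.088]
tape [ 0.644 -0.03   0.019]
marker [ 0.418 -0.436  0.01 ]
```

View pics/top_box.png

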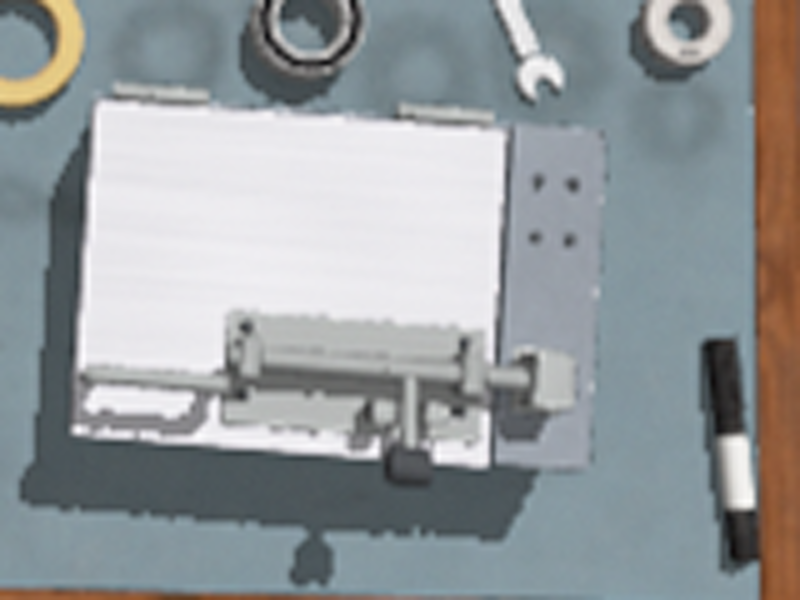

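View pics/top_tins.png

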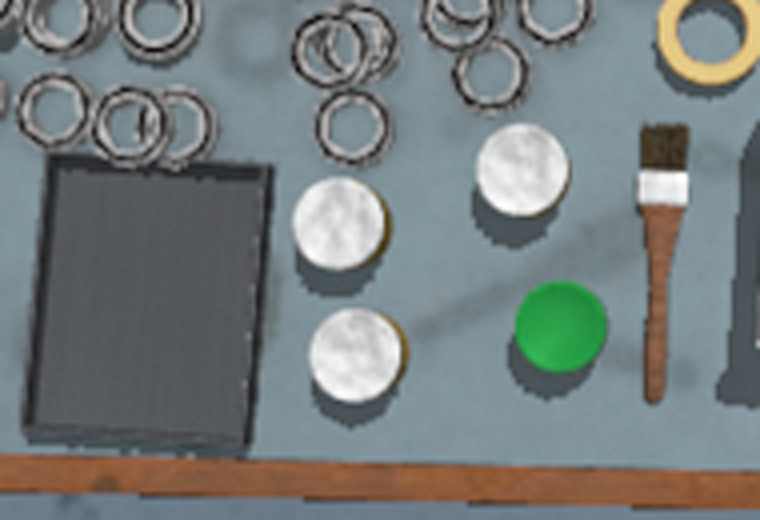

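View pics/side_c.png

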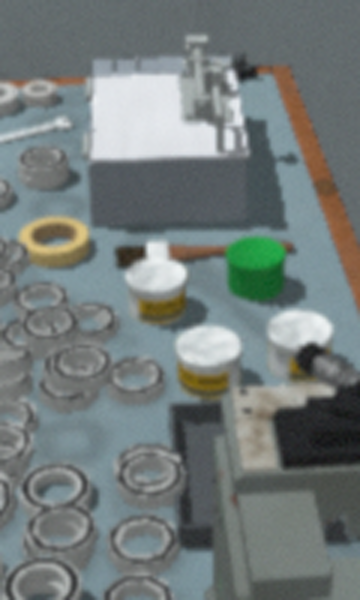

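```bash
cat > m.py <<'E'
from h import *
def tins(c):
    im=c["color"].astype(int); hsv=cv2.cvtColor(c["color"],cv2.COLOR_RGB2HSV)
    m=((hsv[...,2]>165)&(hsv[...,1]<25)).astype(np.uint8)
    return m
def tinpos(c,x0=110,x1=300,y0=170,y1=280,z=.043):
    m=tins(c); k=np.zeros_like(m); k[y0:y1,x0:x1]=m[y0:y1,x0:x1]
    k=cv2.morphologyEx(k,cv2.MORPH_CLOSE,np.ones((3,3)))
    out=[]
    for q in cv2.findContours(k,cv2.RETR_EXTERNAL,cv2.CHAIN_APPROX_NONE)[0]:
        if cv2.contourArea(q)<200: continue
        (u,v),r=cv2.minEnclosingCircle(q)
        P=onz(c,u,v,z); E=onz(c,u+r,v,z)
        out.append((P,np.linalg.norm(E-P)*2,u,v))
    return out
E
python3 - <<'E'
from m import *
import pickle
CAM=pickle.load(open("cam0.pkl","rb")); c=CAM["top"]; s=CAM["side"]
for P,d,u,v in tinpos(c): print(P.round(4),"dia",round(d,4),round(u,1),round(v,1), "side px",proj(s,P).round(1))
hsv=cv2.cvtColor(c["color"],cv2.COLOR_RGB2HSV)
# hatch corners
pts=[(304.6,180),(386.6,185),(383,253.6),(299.4,247),(406,185.6),(403,253.6)]
W=[onz(c,u,v,.088) for u,v in pts]
for w in W: print(w.round(4))
# all same height: fit 2D rigid to model: hatch y from -85..135, x -90..90
M=np.array([[.09,.135],[.09,-.085],[-.09,-.085],[-.09,.135],[.09,-.135],[-.09,-.135]])
Wp=np.array(W)[:,:2]
mc=M.mean(0);wc=Wp.mean(0);H=(M-mc).T@(Wp-wc);U,S,Vt=np.linalg.svd(H);Rm=Vt.T@U.T
t=wc-Rm@mc; yaw=np.arctan2(Rm[1,0],Rm[0,0]); print("yaw",yaw,"t",t,"res",(M@Rm.T+t-Wp).round(4).tolist())
def B(p): return np.r_[Rm@np.array(p[:2])+t,p[2]]
for n,p in [("pull",(-.06,.095,.133)),("knob",(-.094,-.035,.120)),("boltaxis+y",(-.045,0,.110)),("keeper",(-.045,-.110,.125))]:
    print(n,B(p).round(4),proj(c,B(p)).round(1),(proj(c,B(p))-[285,160])*5,"side3x",(proj(s,B(p))-[220,160])*3)
# tray rim
im=c["color"].copy()
T=[(50,155),(272,165),(250,445),(25,428)]
T=[onz(c,110+u/4,160+v/4,.024) for u,v in T]
for w in T: print(w.round(4))
T=np.array(T);print("tray ctr",T.mean(0), "lens",np.linalg.norm(T[0]-T[1]),np.linalg.norm(T[1]-T[2]),"yaw",np.arctan2(*( (T[0]+T[1]-T[2]-T[3])[[1,0]])))
E
```

```text
[0.4094 0.2095 0.043 ] dia 0.0642 198.2 248.2 side px [320.3 269.2]
[0.5002 0.2248 0.043 ] dia 0.0642 193.9 215.1 side px [289.7 274.6]
[0.5398 0.0984 0.043 ] dia 0.0639 239.8 201.7 side px [272.4 251. ]
[ 0.5968 -0.0781  0.088 ]
[ 0.5873 -0.2942  0.088 ]
[ 0.4073 -0.2848  0.088 ]
[ 0.4196 -0.0674  0.088 ]
[ 0.5866 -0.3449  0.088 ]
[ 0.4085 -0.3364  0.088 ]
yaw -0.04682186028712391 t [ 0.50236708 -0.20601123] res [[0.0017, 0.0027], [0.001, -0.0009], [0.0012, -0.0019], [-0.0008, 0.0004], [-0.0007, -0.0001], [-0.0023, -0.0002]]
pull [ 0.4469 -0.1083  0.133 ] [316.4 236.8] [156.89000122 384.01053949] side3x [222.11541929 100.86606712]
knob [ 0.4068 -0.2366  0.12  ] [366.8 253.8] [408.78505467 469.18385034] side3x [241.94974229  62.13840349]
boltaxis+y [ 0.4574 -0.2039  0.11  ] [353.2 233.5] [341.1536372  367.62447989] side3x [203.89650278  83.36580691]
keeper [ 0.4523 -0.3138  0.125 ] [398.1 236.4] [565.49905928 382.11077865] side3x [198.34323215  35.18962229]
[0.5437 0.4356 0.024 ]
[0.5396 0.2764 0.024 ]
[0.3432 0.2835 0.024 ]
[0.3512 0.4428 0.024 ]
tray ctr [0.44444127 0.35956527 0.024     ] lens 0.15922050254273107 0.19651039023034916 yaw -0.03694610945040987
```

Run:
```python
from h import *
import pickle
CAM=pickle.load(open("cam0.pkl","rb")); c=CAM["top"]; s=CAM["side"]
crop(s,230,165,320,235,8,"side_box"); crop(c,330,215,410,265,8,"top_knob"); crop(s,280,230,420,420,3,"side_mic"); crop(c,0,185,120,285,5,"top_mic")
```

```text
(no output)
```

View pics/side_box.png

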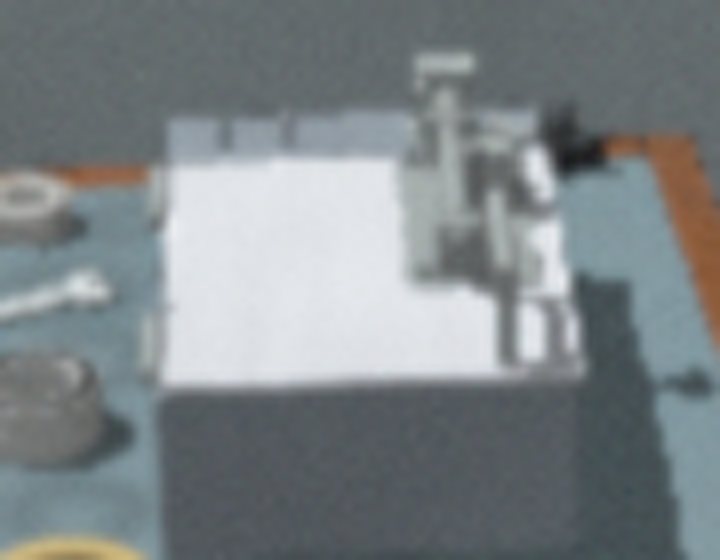

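View pics/top_knob.png

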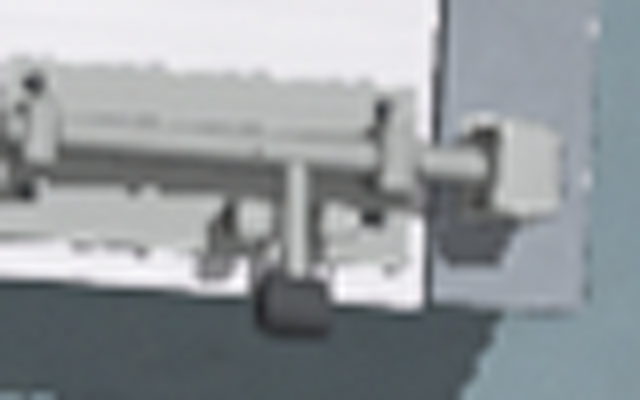

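View pics/side_mic.png

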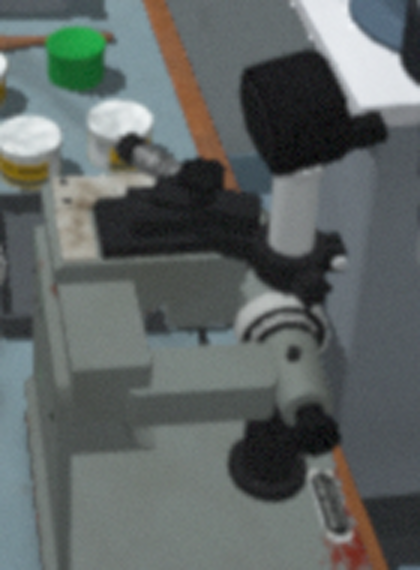

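View pics/top_mic.png

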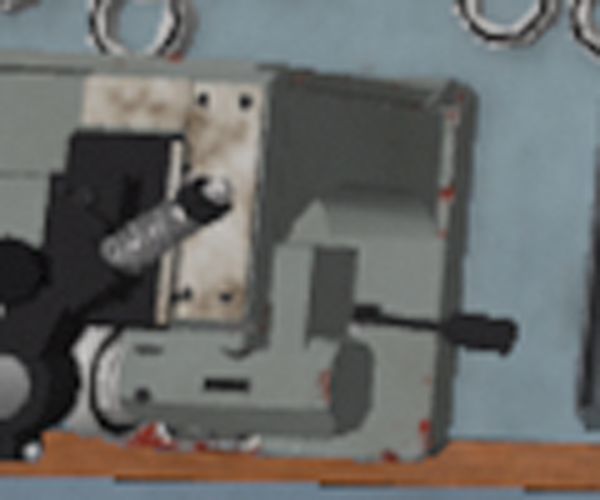

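Run:
```python
from h import *
import pickle
CAM=pickle.load(open("cam0.pkl","rb")); c=CAM["top"]; s=CAM["side"]
for px in [(372,248),(378,285),(404,272)]:
  o,d=ray(s,*px)
  for x in (.25,.3,.35,.4,.45):
    t=(x-o[0])/d[0]; print(px,(o+t*d).round(3), proj(c,o+t*d).round(0))
for a in [(.27734,.6148,.2303)]: print(proj(s,a),proj(c,a))
# knob measure: top px in crop8 (295,300)+(330,215)
o1,d1=ray(c,330+297/8,215+303/8); 
# knob side crop8 (572,135)
o2,d2=ray(s,230+573/8,165+137/8)
A=np.c_[d1,-d2]; k=np.linalg.lstsq(A,o2-o1,rcond=None)[0]; p,q=o1+k[0]*d1,o2+k[1]*d2
print("knob",p,q); print(onz(c,330+297/8,215+303/8,.12))
for u,v in [(262,300),(330,310)]: print("knob edge",onz(c,330+u/8,215+v/8,.125))
from plant import *
def q(yaw): # tool down, tool x at yaw
    return (R.from_euler('z',yaw)*R.from_euler('x',np.pi)).as_quat()
print(get_joints())
for yaw in (-.047,-.047+np.pi, -.047+np.pi/2,-.047-np.pi/2):
  for P in [(.407,-.237,.25),(.407,-.237,.107),(.452,-.191,.16),(.447,-.108,.12),(.63,-.115,.22),(.41,.21,.02),(.44,.36,.05)]:
    j=solve_ik(np.array(P),q(yaw)); print(round(yaw,2),P,None if j is None else np.round(j,2))
```

```text
(372, 248) [0.25  0.175 0.081] [206. 310.]
(372, 248) [0.3   0.327 0.184] [134. 295.]
(372, 248) [0.35  0.479 0.287] [ 45. 276.]
(372, 248) [0.4   0.632 0.39 ] [-66. 252.]
(372, 248) [0.45  0.784 0.493] [-209.  222.]
(378, 285) [0.25  0.258 0.009] [181. 305.]
(378, 285) [0.3   0.399 0.122] [115. 291.]
(378, 285) [0.35  0.54  0.235] [ 33. 273.]
(378, 285) [0.4   0.681 0.348] [-71. 251.]
(378, 285) [0.45  0.821 0.461] [-206.  223.]
(404, 272) [0.25  0.427 0.178] [ 92. 314.]
(404, 272) [0.3   0.545 0.268] [ 20. 298.]
(404, 272) [0.35  0.662 0.357] [-68. 277.]
(404, 272) [0.4   0.78  0.447] [-177.  252.]
(404, 272) [0.45  0.898 0.537] [-315.  220.]
[425.16847207 307.9968233 ] [-5.00625257e-02  3.04437454e+02]
knob [ 0.4090599  -0.23878818  0.1133734 ] [ 0.40300362 -0.23796029  0.11339782]
[ 0.40926435 -0.23748796  0.12      ]
knob edge [ 0.41010954 -0.2255792   0.125     ]
knob edge [ 0.40746708 -0.2468062   0.125     ]
[-1.17591696  0.4691175  -0.04859366  1.53318817  0.02412489  1.14101651
 -0.08224974]
-0.05 (0.407, -0.237, 0.25) [-0.61  0.21  1.22  2.02 -0.22  1.06 -0.9 ]
-0.05 (0.40
[... 1194 characters left out ...]
2 (0.63, -0.115, 0.22) [-0.33  0.47  0.62  1.66 -0.3   1.11  0.34]
1.52 (0.41, 0.21, 0.02) [-0.76  0.45  0.24  2.22 -0.22  0.49 -0.39]
1.52 (0.44, 0.36, 0.05) [-0.92  0.52  0.21  1.96 -0.17  0.68 -0.65]
-1.62 (0.407, -0.237, 0.25) [-0.54  0.18  1.13  2.02 -0.18  1.06 -2.52]
-1.62 (0.407, -0.237, 0.107) [-0.41  0.52  1.12  2.17 -0.65  0.84 -2.07]
-1.62 (0.452, -0.191, 0.16) [-0.56  0.43  1.13  2.08 -0.49  0.93 -2.35]
-1.62 (0.447, -0.108, 0.12) [-0.73  0.46  1.12  2.18 -0.58  0.83 -2.42]
-1.62 (0.63, -0.115, 0.22) [-0.6   0.64  1.11  1.68 -0.61  1.21 -2.53]
-1.62 (0.41, 0.21, 0.02) [-0.31  0.47 -0.31  2.19  0.28  0.52  2.26]
-1.62 (0.44, 0.36, 0.05) [-0.47  0.55 -0.38  1.93  0.3   0.72  2.06]
```

```bash
cat >> h.py <<'E'
YAW=-.047; BO=np.array([.5024,-.2062,0])
RB=R.from_euler('z',YAW)
def B(p): return RB.apply(np.asarray(p,float))+BO
def q(yaw): return (R.from_euler('z',yaw)*R.from_euler('x',np.pi)).as_quat()
def st(l=""): print(l,"t",round(get_time(),1),"tcp",np.round(get_tcp_pos(),4),"F",np.round(get_contact_force(),1),"M",np.round(get_wrist_torque(),2),"gap",round(get_finger_gap(),3))
E
python3 - <<'E'
from h import *
p=get_tcp_pos(); servo_line([p[0],p[1],.48],feed=.25); st("up")
j=np.array(get_joints()); j[0]=.53; j[2]=0; j[6]=0; j[4]=0
move_j(j); st(); print(get_tool_rot())
move_gripper(.5); st()
k=B([-.094,-.035,.12])
for y in (YAW,YAW+np.pi):
    for z in (.25,.103): 
        a=solve_ik([k[0],k[1],z],q(y)); print(y,None if a is None else np.round(a,2))
E
```

```text
up t 1.3 tcp [0.2773 0.6146 0.4783] F [-0.7  0.1  0.1] M [ 0.06 -0.03  0.  ] gap 0.998
 t 4.9 tcp [ 0.5603 -0.3759  0.4784] F [0.  0.2 0. ] M [-0.02 -0.04  0.03] gap 1.0
[ 8.67229996e-01  4.97905521e-01 -5.57898458e-04 -1.38345287e-03]
 t 5.4 tcp [ 0.5597 -0.3767  0.4784] F [ 0.1 -0.5 -0.5] M [ 0.06 -0.   -0.02] gap 0.499
-0.047 [ 0.37  0.11  0.07  1.98 -0.01  1.05 -1.17]
-0.047 [ 0.38  0.31  0.06  2.14 -0.03  0.7  -1.15]
3.094592653589793 [ 0.73  0.13 -0.32  1.96  0.05  1.05  1.91]
3.094592653589793 [ 0.71  0.33 -0.32  2.12  0.16  0.72  1.81]
```

Run:
```python
from h import *
k=B([-.094,-.035,.12]); k[1]=-.2367
reach([k[0],k[1],.22],q(YAW)); st("above")
print(servo_line([k[0],k[1],.105],feed=.1,guard=6)); st("down")
snap("top"); crop(CAM["top"],320,200,420,275,8,"g1"); snap("side"); crop(CAM["side"],230,110,330,220,6,"g1s")
```

```text
above t 6.7 tcp [ 0.4082 -0.2375  0.221 ] F [0.3 0.  0.4] M [-0.   -0.05  0.01] gap 0.504
False
down t 8.0 tcp [ 0.4073 -0.237   0.1055] F [-0.  -0.2  0.5] M [-0.02 -0.01  0.03] gap 0.5
```

View pics/g1.png

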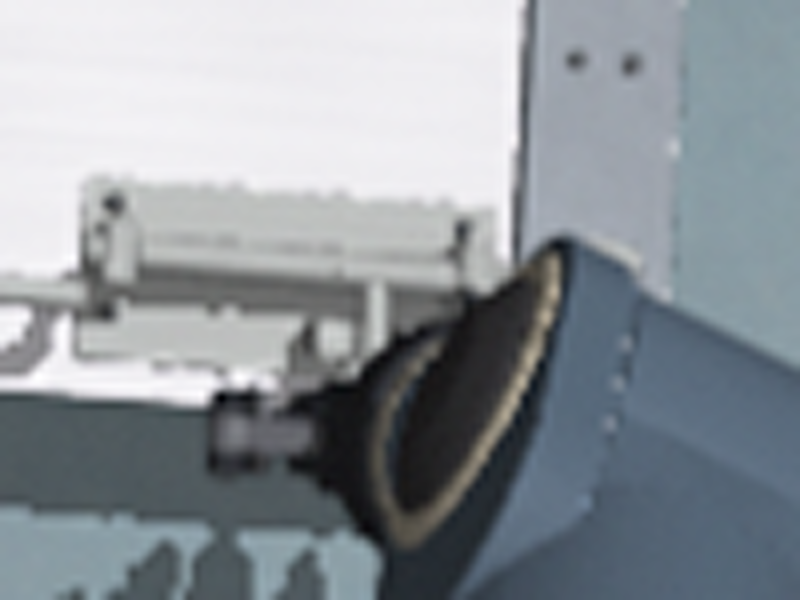

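View pics/g1s.png

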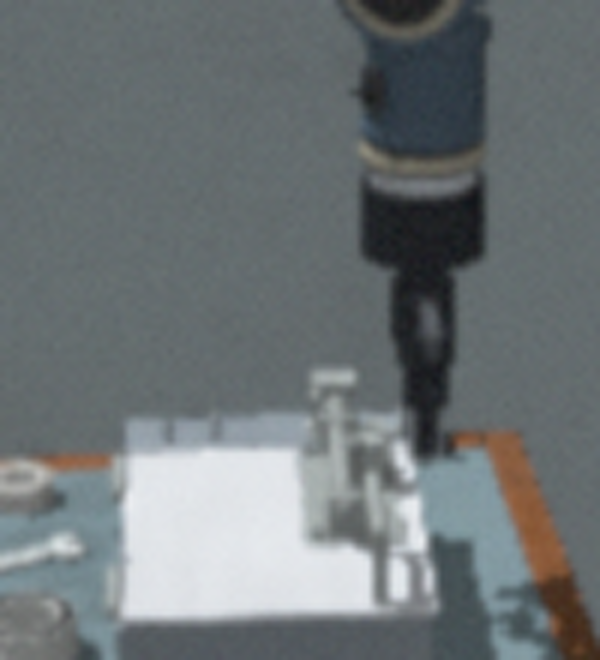

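Run:
```python
from h import *
move_gripper(0.0,25); st("closed")
```

```text
closed t 8.4 tcp [ 0.4068 -0.234   0.105 ] F [-0.5  7.   2.8] M [ 1.35 -0.04 -0.15] gap 0.253
```

Run:
```python
from h import *
p0=np.array([.4070,-.2337,.105]); 
for h in np.linspace(.2,1.38,7):
    f=.2+h
    d=RB.apply([.05*(np.cos(.2)-np.cos(f)),0,.05*(np.sin(f)-np.sin(.2))])
    servo_line(p0+d,feed=.06); st(f"{h:.2f}")
```

```text
0.20 t 8.7 tcp [ 0.4099 -0.2336  0.1148] F [ 0.4  3.3 -0.5] M [ 0.55  0.12 -0.04] gap 0.254
0.40 t 9.0 tcp [ 0.4143 -0.2339  0.1234] F [-2.8  2.9  0.3] M [ 0.57  0.53 -0.08] gap 0.248
0.59 t 9.3 tcp [ 0.4207 -0.2343  0.1311] F [-4.2  3.   2.6] M [ 0.64  1.02 -0.08] gap 0.247
0.79 t 9.7 tcp [ 0.4283 -0.2346  0.1372] F [-3.8  2.1  1.8] M [ 0.61  1.09 -0.09] gap 0.251
0.99 t 10.0 tcp [ 0.4371 -0.2351  0.1419] F [-4.8  2.9  1.7] M [ 0.51  1.1  -0.14] gap 0.251
1.18 t 10.3 tcp [ 0.4469 -0.2356  0.1448] F [-4.6  3.1  2.6] M [ 0.6   1.05 -0.08] gap 0.252
1.38 t 10.6 tcp [ 0.4571 -0.2362  0.1457] F [-3.   3.1  4.7] M [ 0.55  0.86 -0.01] gap 0.251
```

Smooth arc. Draw the bolt back (+y 45 mm) with a guard.

Run:
```python
from h import *
p=np.array(get_tcp_pos())
print(servo_line(p+RB.apply([0,.048,0]),feed=.05,guard=12)); st("drawn")
sleep(.3); st()
snap("side"); crop(CAM["side"],230,110,330,220,6,"d1s"); snap("top"); crop(CAM["top"],280,170,440,280,5,"d1")
```

```text
True
drawn t 11.5 tcp [ 0.4592 -0.191   0.1457] F [-1.1 -0.4  1.3] M [-0.17  0.1  -0.09] gap 0.253
 t 11.8 tcp [ 0.4589 -0.191   0.1457] F [1.3 0.1 2.5] M [ 0.17 -0.3  -0.1 ] gap 0.247
```

View pics/d1s.png

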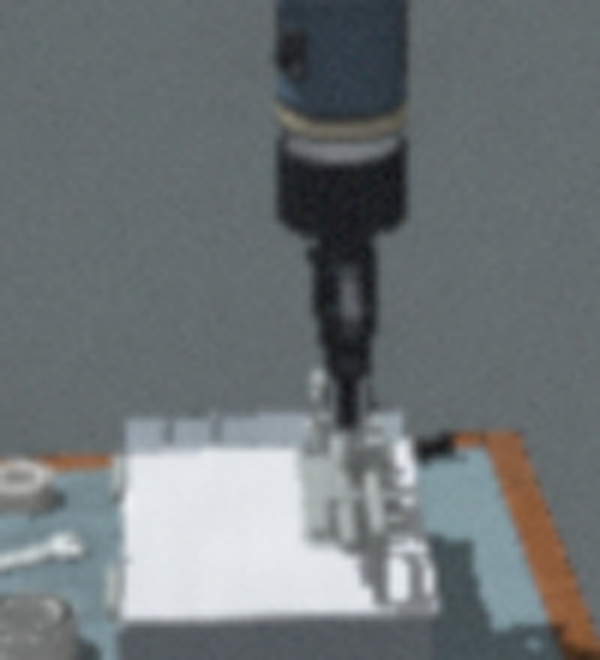

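View pics/d1.png

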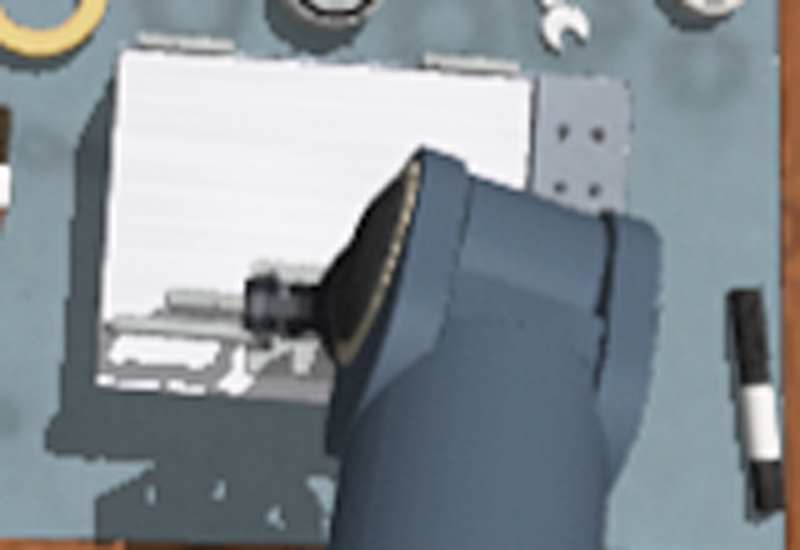

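Run:
```python
from h import *
c=snap("side"); print((proj(c,[.418,-.436,.01])-[230,110])*6)
p=np.array(get_tcp_pos())
move_gripper(.5); st("rel")
servo_line([p[0],p[1],.25],feed=.2)
bar=B([-.06,.095,.133]); print(bar)
for y in (YAW+np.pi/2,YAW-np.pi/2):
    a=solve_ik([bar[0],bar[1],.25],q(y)); print(y,np.round(a,2) if a is not None else None)
snap("top");
```

```text
[369.08634097 449.15440826]
rel t 12.3 tcp [ 0.4576 -0.1917  0.1452] F [ 0.  -0.1  0.2] M [ 0.04 -0.05 -0.02] gap 0.503
[ 0.44692961 -0.10848595  0.133     ]
1.5237963267948966 [ 0.3   0.1  -0.17  1.99  0.02  1.05  0.08]
-1.6177963267948965 None
```

Run:
```python
from h import *
bar=B([-.06,.095,.133])
reach([bar[0],bar[1]+.12,.27],q(YAW+np.pi/2)); st()
snap("side"); crop(CAM["side"],230,110,330,220,6,"d2s"); snap("top"); crop(CAM["top"],280,170,440,280,5,"d2")
```

```text
t 14.1 tcp [0.4467 0.0106 0.2693] F [ 0.5 -1.   0.4] M [-0.03 -0.06 -0.02] gap 0.497
```

View pics/d2s.png

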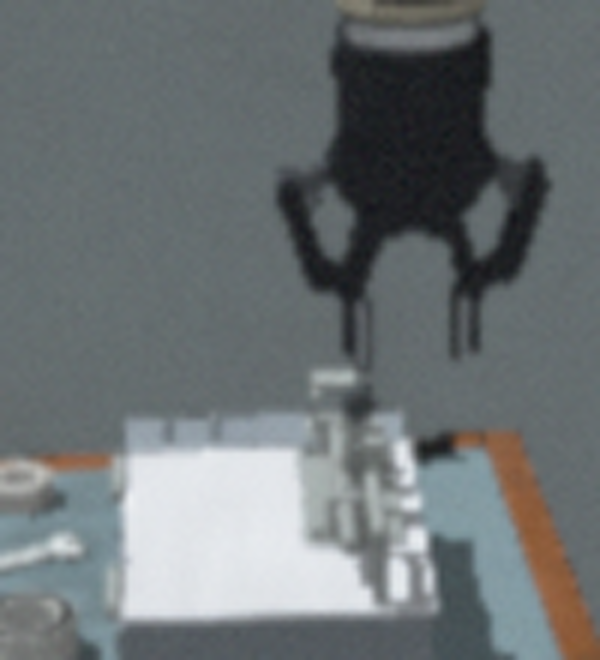

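View pics/d2.png

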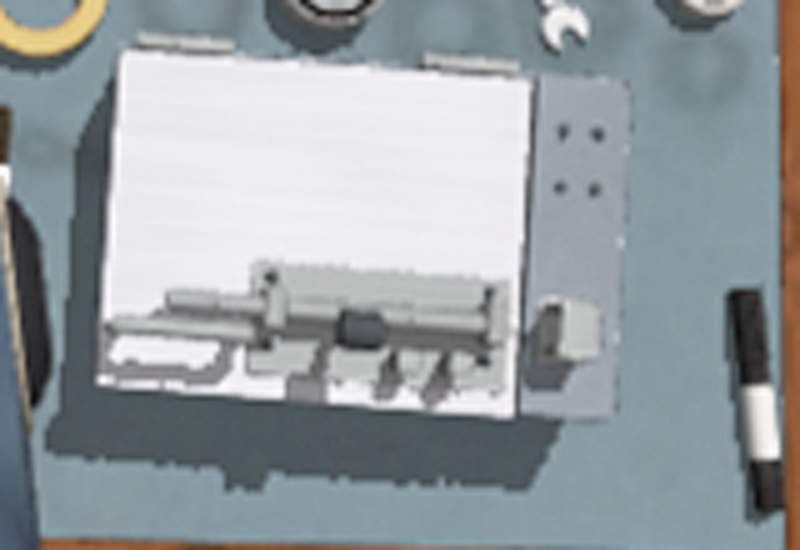

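```bash
sed -i 's/BO=np.array(\[.5024,-.2062,0\])/BO=np.array([.5036,-.2045,0])/' h.py
python3 - <<'E'
from h import *
bar=B([-.06,.107,.133]); print(bar)
move_gripper(.42)
servo_line([bar[0],bar[1],.2],feed=.2)
g=servo_line([bar[0],bar[1],.120],feed=.08,guard=6); st(f"down {g}")
if not g:
    move_gripper(0,40); st("grip")
    snap("top"); crop(CAM["top"],280,170,440,280,5,"b1"); snap("side"); crop(CAM["side"],230,110,330,220,6,"b1s")
E
```

```text
[ 0.44869341 -0.0947992   0.133     ]
down False t 16.4 tcp [ 0.4491 -0.0948  0.1204] F [0.2 0.2 0.5] M [-0.02  0.02  0.  ] gap 0.418
grip t 16.7 tcp [ 0.4517 -0.095   0.1209] F [ 5.6 -0.9 -3.2] M [-0.15 -1.12 -0.11] gap 0.098
```

View pics/b1s.png

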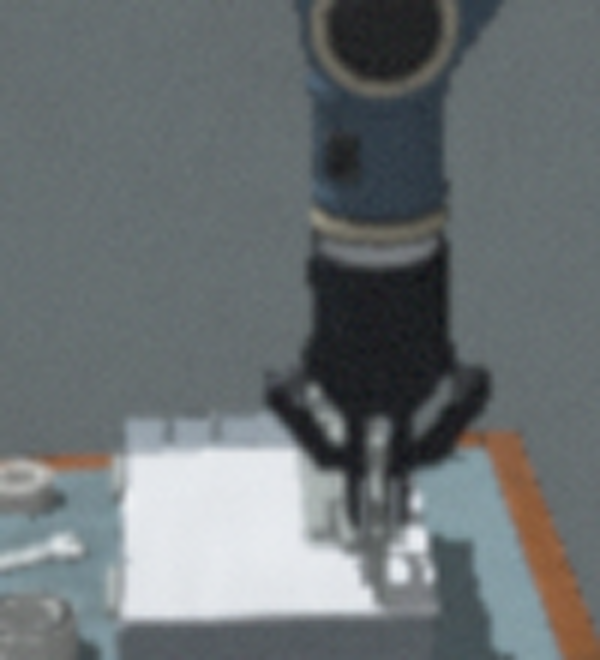

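```bash
cat >> h.py <<'E'
def arc(P0,th0,ths,feed=.08):
    # P0 = TCP with bar at hatch angle th0
    f=lambda t: np.array([-.148*np.cos(t)+.048*np.sin(t),0,.048*np.cos(t)+.148*np.sin(t)])
    for t in ths:
        servo_line(P0+RB.apply(f(t)-f(th0)),feed=feed)
        F=get_contact_force()
        if np.linalg.norm(F)>35 or get_finger_gap()<.06: st(f"STOP {t}"); return False
    return True
E
python3 - <<'E'
from h import *
P0=np.array([.4515,-.0948,.1205])
np.save("barP0.npy",P0)
print(arc(P0,0,[.1,.2])); st("0.2")
print(arc(P0,0,np.arange(.3,1.05,.1))); st("1.0")
print(arc(P0,0,np.arange(1.1,1.61,.1))); st("1.6")
snap("top","o1");snap("side","o1s")
E
```

```text
True
0.2 t 17.5 tcp [ 0.4637 -0.0956  0.1492] F [-0.7 -1.9 -0.4] M [-0.31  0.4  -0.08] gap 0.097
True
1.0 t 20.2 tcp [ 0.5605 -0.1011  0.226 ] F [-6.9 -2.6 10.4] M [-0.65  1.74 -0.09] gap 0.097
True
1.6 t 22.3 tcp [ 0.6537 -0.106   0.2201] F [ 1.  -6.2  0.9] M [-1.15 -0.17 -0.03] gap 0.096
```

View pics/o1.png

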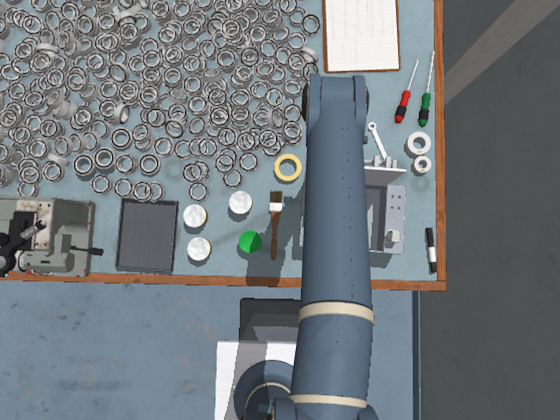

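View pics/o1s.png

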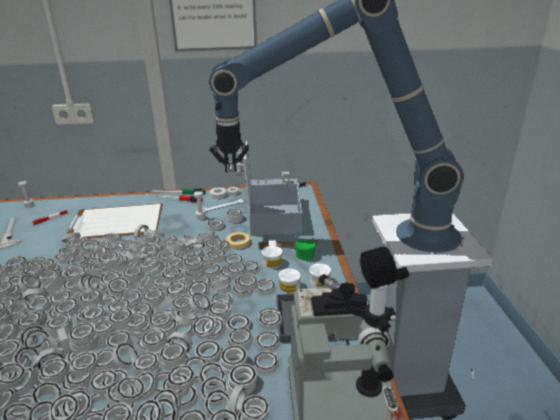

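Run:
```python
from m import *
p=np.array(get_tcp_pos()); np.save("open.npy",p)
move_gripper(.4); st("rel")
servo_line([p[0],p[1],.35],feed=.25); st()
c=snap("top","o2"); s=snap("side","o2s")
for P,d,u,v in tinpos(c): print(P.round(4),"dia",round(d,4),round(u,1),round(v,1))
o1,d1=ray(c,102,252);o2,d2=ray(s,348,342)
k=np.linalg.lstsq(np.c_[d1,-d2],o2-o1,rcond=None)[0]; print("lever",o1+k[0]*d1,o2+k[1]*d2, onz(c,102,252,.05))
```

```text
rel t 22.8 tcp [ 0.6537 -0.103   0.22  ] F [ 5.2 -0.8  0.6] M [-0.11 -1.11  0.04] gap 0.399
 t 23.4 tcp [ 0.6526 -0.1053  0.3482] F [ 0.2  0.2 -0.7] M [-0.03  0.01  0.03] gap 0.399
[0.4092 0.2087 0.043 ] dia 0.0651 198.5 248.2
[0.5002 0.2249 0.043 ] dia 0.0644 193.9 215.1
[0.5396 0.0978 0.043 ] dia 0.0644 240.0 201.8
lever [0.39219154 0.48465007 0.0262059 ] [0.38979334 0.48503238 0.02649451] [0.3932338  0.47322554 0.05      ]
```

View pics/o2s.png

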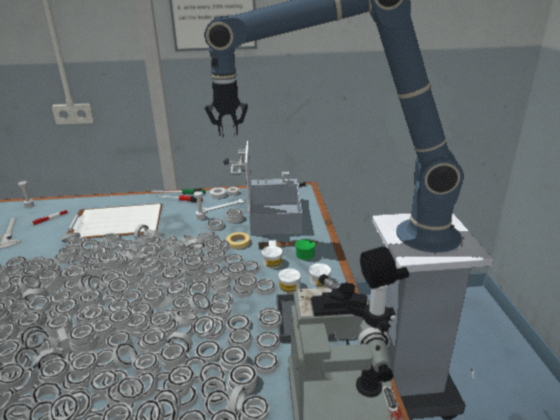

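```bash
cat >> m.py <<'E'
def bestyaw(P,a):
    best=None
    for y in (a+np.pi/2,a-np.pi/2):
        j=solve_ik(list(P),q(y))
        if j is None: continue
        s=abs(j[6])
        if best is None or s<best[0]: best=(s,y)
    return best[1]
def pick(xy,a,z=.004,grip=60):
    y=bestyaw([xy[0],xy[1],.16],a); Q=q(y)
    move_gripper(1.0)
    reach([xy[0],xy[1],.16],Q); sleep(.3)
    F0=np.mean([get_contact_force() for _ in range(1)],0)
    g=servo_line([xy[0],xy[1],z],feed=.12,guard=8)
    st(f"at tin guard={g}")
    if g: return None
    move_gripper(0,grip); st("gripped")
    servo_line([xy[0],xy[1],.16],feed=.1); sleep(.4)
    F1=get_contact_force(); st("lifted"); print("WEIGHT dFz",round(F0[2]-F1[2],2),"F0",np.round(F0,2))
    return F0[2]-F1[2]
E
python3 - <<'E'
from m import *
pick([.5397,.098],np.pi/2)
E
```

```text
at tin guard=False t 27.0 tcp [0.5403 0.0982 0.0047] F [-0.1  0.7  0.4] M [ 0.08 -0.01  0.02] gap 0.996
gripped t 27.4 tcp [0.5402 0.0983 0.0051] F [-1.6 -0.6  5.1] M [0.04 0.27 0.01] gap 0.714
lifted t 29.5 tcp [0.5397 0.098  0.1599] F [ 0.4 -0.7 -1.2] M [ 0.02  0.01 -0.02] gap 0.716
WEIGHT dFz 1.13 F0 [-0.42  0.35 -0.11]
```

```bash
cat >> m.py <<'E'
TO=np.array([.4444,.3596]);TY=-.037
def place(xy,a,z,zup=.18,guard=6,zrel=None):
    st("before place")
    y=bestyaw([xy[0],xy[1],zup],a); Q=q(y)
    reach([xy[0],xy[1],zup],Q)
    st("above")
    g=servo_line([xy[0],xy[1],z],feed=.08,guard=guard); st(f"low guard={g}")
    move_gripper(1.0); st("open")
    servo_line([xy[0],xy[1],zup],feed=.2)
def T(x,y): 
    r=R.from_euler('z',TY).apply([x,y,0])[:2]; return TO+r
E
python3 - <<'E'
from m import *
place(T(.045,0),np.pi/2+TY,.010)
servo_line([.52,.25,.30],feed=.3)
c=snap("top","p1")
for P,d,u,v in tinpos(c): print(P.round(4),"dia",round(d,4),round(u,1),round(v,1))
E
```

```text
before place t 29.5 tcp [0.5397 0.098  0.1599] F [ 0.4 -0.7 -1.2] M [ 0.02  0.01 -0.02] gap 0.716
above t 30.5 tcp [0.4905 0.3557 0.1795] F [ 0.2  0.  -1.6] M [ 0.03 -0.01 -0.01] gap 0.715
low guard=False t 32.8 tcp [0.4896 0.3581 0.0103] F [-0.6 -0.3 -1.1] M [-0.01  0.04  0.01] gap 0.717
open t 33.1 tcp [0.4895 0.358  0.0102] F [ 0.1 -0.5 -0.1] M [-0.01  0.01 -0.  ] gap 1.001
[0.4098 0.21   0.043 ] dia 0.0647 198.0 248.0
[0.4884 0.3574 0.043 ] dia 0.0645 146.4 218.4
[0.5002 0.2249 0.043 ] dia 0.0644 193.9 215.1
```

View pics/p1.png

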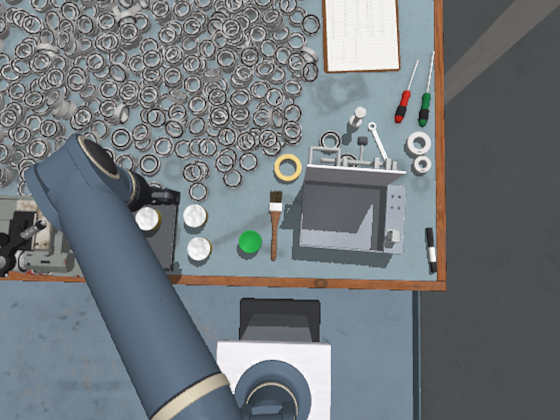

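Run:
```python
from m import *
pick([.4096,.2095],np.pi/2)
c=snap("top")
for P,d,u,v in tinpos(c): print(P.round(4),"dia",round(d,4),round(u,1),round(v,1))
```

```text
at tin guard=False t 37.6 tcp [0.4101 0.2097 0.0045] F [-0.3  0.5 -0.4] M [-0.05  0.01 -0.03] gap 1.001
gripped t 38.0 tcp [0.4102 0.2103 0.0051] F [-1.9  0.2  8. ] M [ 0.02  0.36 -0.02] gap 0.714
lifted t 40.1 tcp [0.4096 0.2095 0.1599] F [ 0.7  0.3 -5.7] M [ 0.03 -0.01 -0.01] gap 0.719
WEIGHT dFz 4.83 F0 [-0.43 -0.82 -0.9 ]
[0.4903 0.3583 0.043 ] dia 0.0647 146.1 217.7
[0.5002 0.2249 0.043 ] dia 0.0644 193.9 215.1
```

Run:
```python
from m import *
p=get_tcp_pos(); servo_line([p[0],p[1],.24],feed=.2)
b=B([0,.072,0])
place(b[:2],YAW,.011,zup=.24,guard=8)
servo_line([.5,.12,.30],feed=.3)
c=snap("top","p2")
for P,d,u,v in tinpos(c,x1=290): print(P.round(4),"dia",round(d,4),round(u,1),round(v,1))
crop(c,280,130,440,280,5,"p2c")
```

```text
before place t 40.7 tcp [0.409  0.209  0.2393] F [-0.4  0.1 -6.3] M [0.03 0.05 0.03] gap 0.717
above t 42.0 tcp [ 0.507  -0.1305  0.2395] F [ 0.1 -0.  -4.5] M [ 0.03 -0.03  0.03] gap 0.711
low guard=False t 45.0 tcp [ 0.5071 -0.1326  0.0113] F [ 0.1  0.1 -3.5] M [ 0.07  0.11 -0.05] gap 0.72
open t 45.4 tcp [ 0.5075 -0.1327  0.0114] F [-0.1 -1.2  0.5] M [ 0.03  0.   -0.03] gap 0.998
```

View pics/p2c.png

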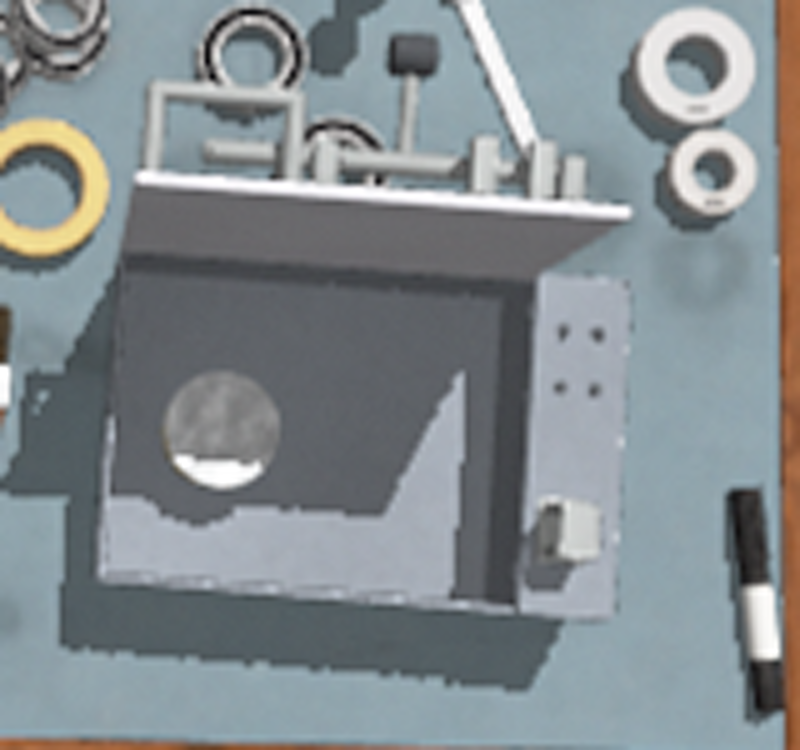

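View pics/p2.png

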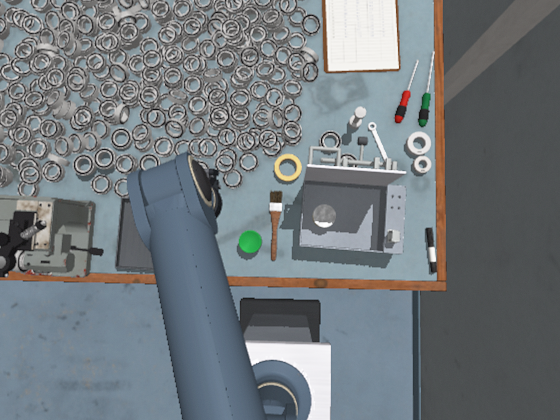

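Arm occludes the tins at (194,215) and in the tray; move aside over the box and look again.

Run:
```python
from m import *
servo_line([.5,-.05,.30],feed=.35)
c=snap("top","p3")
for P,d,u,v in tinpos(c,x1=270): print(P.round(4),"dia",round(d,4),round(u,1),round(v,1))
crop(c,110,150,300,290,4,"p3c")
```

```text
[0.4888 0.3577 0.043 ] dia 0.0648 146.2 218.3
[0.5002 0.2249 0.043 ] dia 0.0644 193.9 215.1
```

View pics/p3c.png

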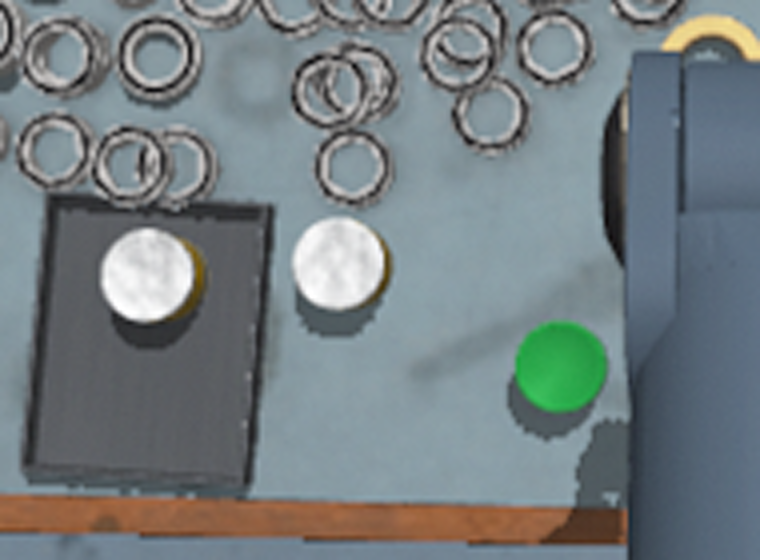

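```bash
sed -i 's/def pick(xy,a,z=.004,grip=60)/def pick(xy,a,z=.004,grip=60,op=1.0)/; s/    move_gripper(1.0)\n    reach/X/' m.py
python3 - <<'E'
s=open('m.py').read(); s=s.replace("    move_gripper(1.0)\n    reach([xy[0],xy[1],.16]","    move_gripper(op)\n    reach([xy[0],xy[1],.16]"); open('m.py','w').write(s)
E
python3 - <<'E'
from m import *
pick([.5004,.2250],np.deg2rad(38),op=.9)
E
```

```text
at tin guard=False t 51.6 tcp [0.5009 0.2253 0.0047] F [0.1 0.5 0. ] M [0.01 0.01 0.  ] gap 0.899
gripped t 51.9 tcp [0.5009 0.2253 0.0052] F [-1.2 -1.1  5.6] M [-0.12  0.26 -0.02] gap 0.713
lifted t 54.0 tcp [0.5003 0.225  0.1599] F [-0.3  0.9 -5.1] M [-0.02 -0.    0.01] gap 0.719
WEIGHT dFz 5.65 F0 [-0.53  1.2   0.53]
```

Run:
```python
from m import *
p=get_tcp_pos(); servo_line([p[0],p[1],.24],feed=.2)
b=B([0,-.025,0])
place(b[:2],YAW,.011,zup=.24,guard=8)
servo_line([.5,.12,.30],feed=.3)
c=snap("top","p4"); crop(c,280,130,440,280,5,"p4c")
```

```text
before place t 54.6 tcp [0.4997 0.2245 0.2392] F [-0.9  0.4 -6.5] M [-0.05  0.08  0.05] gap 0.711
above t 56.2 tcp [ 0.5033 -0.2274  0.24  ] F [-0.9  1.  -5.5] M [-0.01 -0.03  0.04] gap 0.715
low guard=False t 59.3 tcp [ 0.5025 -0.2295  0.0113] F [-1.   0.1 -2.2] M [0.06 0.14 0.03] gap 0.713
open t 59.6 tcp [ 0.5029 -0.2297  0.0114] F [-0.   0.3 -0.2] M [ 0.    0.04 -0.04] gap 0.998
```

View pics/p4c.png

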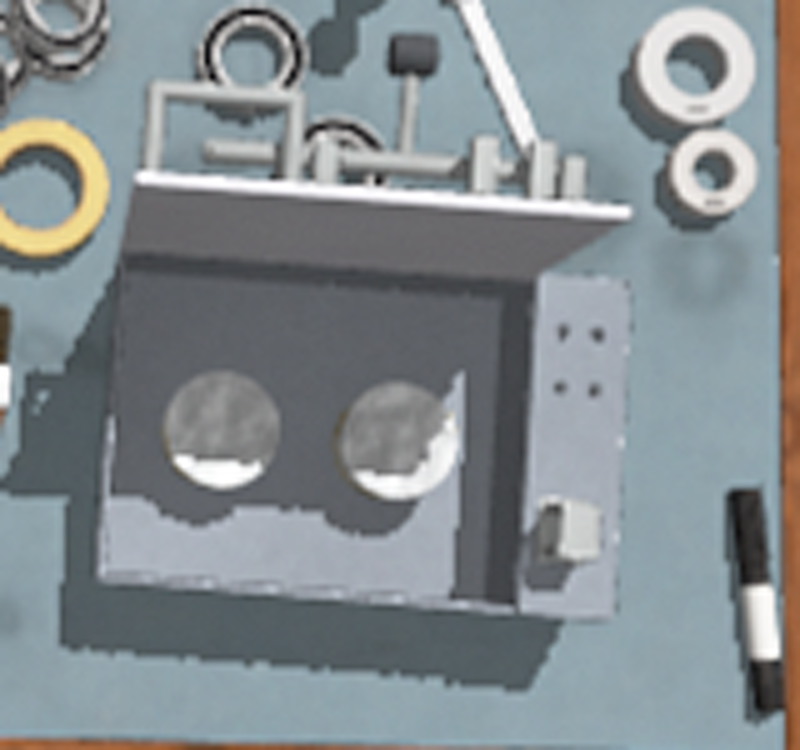

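Run:
```python
from m import *
import pickle
p=np.load("open.npy");print(p, B([.136,.107,.233]))
c=snap("top")
crop(c,300,140,360,175,12,"bar")
print(onz(c,325,148,.234), proj(c,[p[0],p[1],.233]))
for P,d,u,v in tinpos(c,x1=270): print(P.round(4))
st()
```

```text
[ 0.65363339 -0.10603274  0.22006357] [ 0.64447696 -0.10400781  0.233     ]
[ 0.64948648 -0.11833448  0.234     ] [319.60918718 146.2412464 ]
 t 62.4 tcp [0.5001 0.1182 0.2996] F [ 0.3 -0.4 -0.1] M [-0.01  0.02 -0.04] gap 1.001
```

View pics/bar.png

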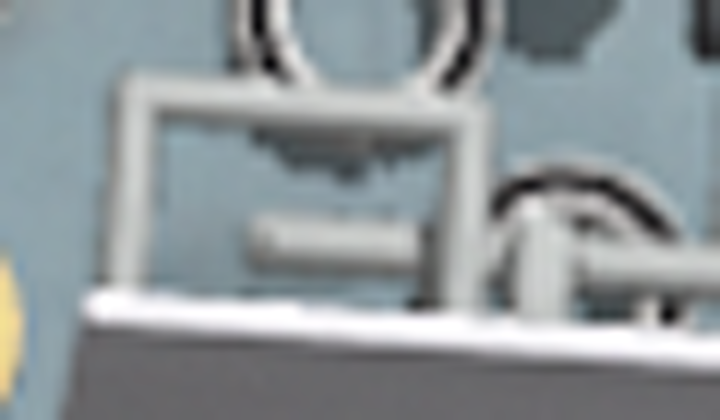

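Run:
```python
from m import *
Q=q(YAW+np.pi/2)
servo_line([.5,0,.38],feed=.3)
move_gripper(.35)
reach([.6518,-.1025,.36],Q); st("above")
g=servo_line([.6518,-.1025,.224],feed=.12,guard=5); st(f"down {g}")
if not g:
    move_gripper(0,60); st("grip")
    snap("side"); crop(CAM["side"],200,90,320,220,6,"c1s")
```

```text
above t 64.3 tcp [ 0.6513 -0.101   0.3602] F [0.  0.9 0.4] M [0.04 0.05 0.03] gap 0.35
down False t 65.6 tcp [ 0.6524 -0.1025  0.225 ] F [0.3 0.2 0.2] M [0.   0.   0.02] gap 0.348
grip t 65.9 tcp [ 0.6517 -0.1025  0.2247] F [-1.8  0.2  2.7] M [ 0.    0.49 -0.12] gap 0.084
```

View pics/c1s.png

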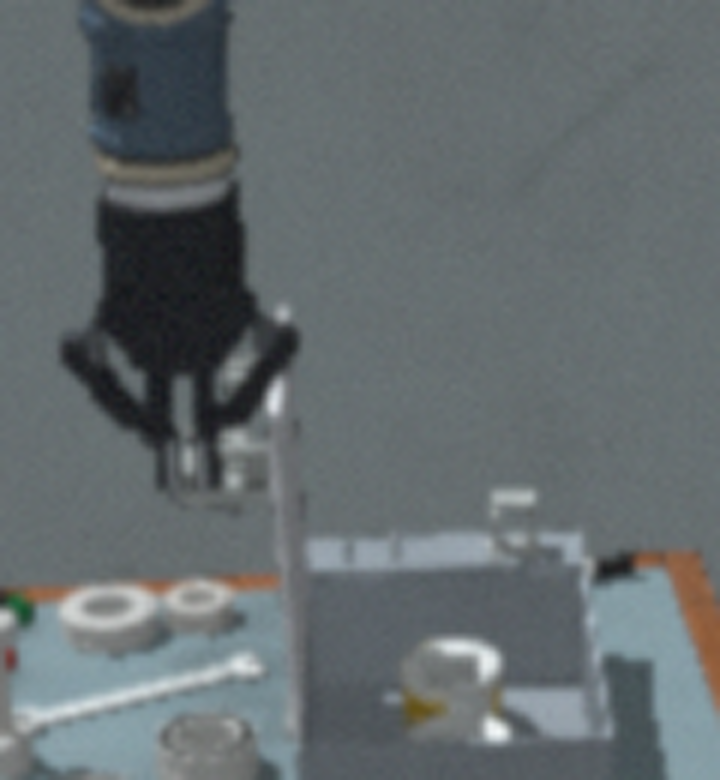

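```bash
sed -i 's/^YAW=-.047/YAW=-.055/' h.py
python3 - <<'E'
from m import *
P0=np.array([.6515,-.1025,.2245])
print(arc(P0,1.585,np.arange(1.5,.95,-.1))); st("1.0")
print(arc(P0,1.585,np.arange(.9,.25,-.1))); st("0.3")
print(arc(P0,1.585,[.2,.1,.03],feed=.05)); st("0.03")
E
```

```text
True
1.0 t 68.0 tcp [ 0.5626 -0.0973  0.2298] F [-2.   1.  11.8] M [ 0.1  -0.08 -0.09] gap 0.085
True
0.3 t 70.4 tcp [ 0.4737 -0.0924  0.1661] F [-3.7  3.3 -2.9] M [ 0.62  0.6  -0.12] gap 0.088
True
0.03 t 71.7 tcp [ 0.4546 -0.0912  0.1293] F [-4.7  3.7 -1.7] M [ 0.83  0.56 -0.09] gap 0.08
```

Run:
```python
from m import *
p=np.array(get_tcp_pos())
print(servo_line([p[0]-.002,p[1],p[2]-.012],feed=.03,guard=12)); st("press"); sleep(.3)
snap("side"); crop(CAM["side"],220,110,320,220,6,"e1s")
```

```text
True
press t 72.0 tcp [ 0.452  -0.0911  0.1217] F [-0.6 -0.2  6.2] M [ 0.01  0.28 -0.15] gap 0.088
```

View pics/e1s.png

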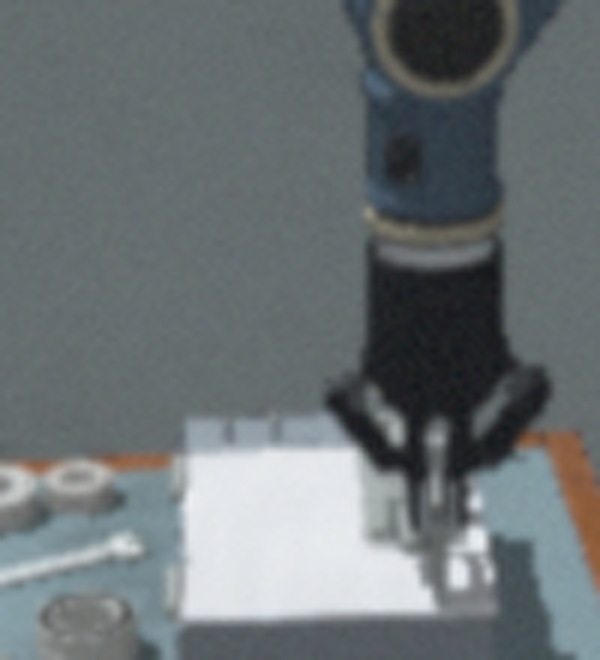

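Run:
```python
from m import *
p=np.array(get_tcp_pos())
print(servo_line([p[0],p[1],p[2]-.006],feed=.03,guard=18)); st("press2")
move_gripper(.35); p=get_tcp_pos(); st("rel")
servo_line([p[0],p[1],.27],feed=.2)
servo_line([p[0],p[1]+.14,.30],feed=.3)
c=snap("top","f1"); crop(c,280,170,440,280,5,"f1c")
for P,d,u,v in tinpos(c,x1=250): print(P.round(4),round(d,4))
```

```text
True
press2 t 72.6 tcp [ 0.452  -0.0911  0.1216] F [-4.4  0.2 12.5] M [ 0.01  0.85 -0.1 ] gap 0.083
rel t 73.0 tcp [ 0.4498 -0.0903  0.1195] F [-0.4  0.  -0. ] M [-0.01 -0.   -0.04] gap 0.349
[0.4884 0.3574 0.043 ] 0.0645
```

View pics/f1c.png

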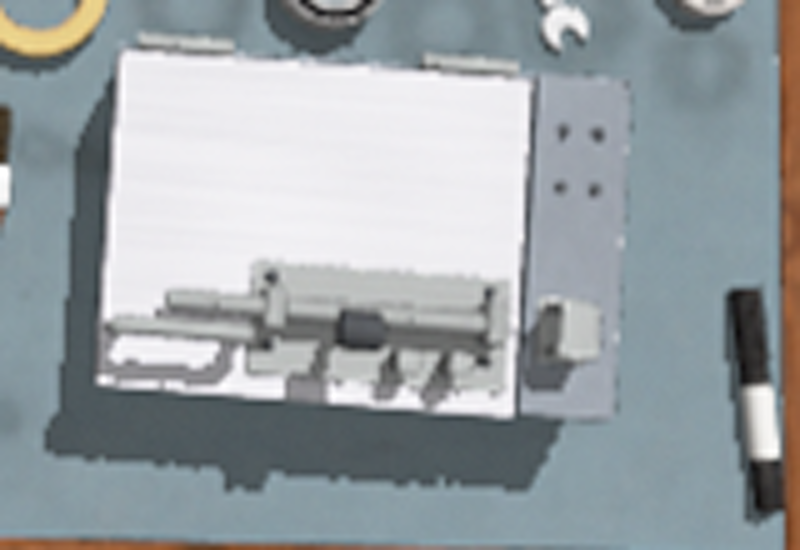

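Run:
```python
from m import *
Q=q(YAW)
move_gripper(.5)
reach([.458,-.1912,.25],Q); st("above")
g=servo_line([.458,-.1912,.1455],feed=.1,guard=5); st(f"down {g}")
if not g:
    move_gripper(0,30); st("grip")
    p=np.array(get_tcp_pos())
    print(servo_line(p+RB.apply([0,-.047,0]),feed=.05,guard=14)); st("shot"); sleep(.2); st()
```

```text
above t 75.8 tcp [ 0.4584 -0.1902  0.2502] F [0.3 1.1 0.4] M [-0.03 -0.02 -0.  ] gap 0.5
down False t 77.0 tcp [ 0.4585 -0.1913  0.1461] F [0.2 0.3 0.2] M [-0.   -0.01 -0.01] gap 0.498
grip t 77.3 tcp [ 0.4584 -0.1913  0.1462] F [-0.4  0.5  4.1] M [ 0.06  0.2  -0.01] gap 0.246
False
shot t 78.4 tcp [ 0.4559 -0.2364  0.1462] F [-0.7  5.3  5.6] M [ 1.27  0.24 -0.08] gap 0.248
 t 78.6 tcp [ 0.4559 -0.2364  0.1462] F [-1.5  5.7  6.1] M [ 1.28  0.23 -0.03] gap 0.25
```

Run:
```python
from m import *
p0=np.array([.4070,-.2340,.105]); 
for h in [1.2,1.0,.8,.6,.4,.25,.12,.03,-.03]:
    f=.2+h
    d=RB.apply([.05*(np.cos(.2)-np.cos(f)),0,.05*(np.sin(f)-np.sin(.2))])
    servo_line(p0+d,feed=.06); st(f"{h:.2f}")
    if np.linalg.norm(get_contact_force())>30: print("STOP");break
```

```text
1.20 t 78.9 tcp [ 0.4498 -0.2359  0.145 ] F [4.3 3.1 3.5] M [ 0.67 -1.05 -0.02] gap 0.249
1.00 t 79.2 tcp [ 0.4399 -0.2353  0.142 ] F [4.5 2.6 2.4] M [ 0.63 -1.11  0.01] gap 0.247
0.80 t 79.5 tcp [ 0.4311 -0.2349  0.1374] F [3.5 3.2 2.1] M [ 0.67 -1.17 -0.05] gap 0.244
0.60 t 79.8 tcp [ 0.4233 -0.2344  0.1312] F [4.2 3.2 1.8] M [ 0.61 -1.14  0.01] gap 0.249
0.40 t 80.2 tcp [ 0.4168 -0.234   0.1236] F [4.5 3.5 1.8] M [ 0.69 -1.1   0.01] gap 0.248
0.25 t 80.4 tcp [ 0.4128 -0.2338  0.1171] F [3.7 4.  2.9] M [ 0.71 -1.    0.03] gap 0.249
0.12 t 80.7 tcp [ 0.41   -0.2337  0.1109] F [4.  3.5 2.2] M [ 0.72 -0.97  0.03] gap 0.246
0.03 t 81.0 tcp [ 0.4086 -0.2336  0.1068] F [3.2 4.  4.1] M [ 0.82 -0.83  0.05] gap 0.244
-0.03 t 81.2 tcp [ 0.4078 -0.2336  0.1038] F [2.4 3.8 4.9] M [ 0.82 -0.87  0.06] gap 0.244
```

Run:
```python
from m import *
p=np.array(get_tcp_pos())
print(servo_line([p[0],p[1],p[2]-.006],feed=.03,guard=12)); st("press")
move_gripper(.5); p=get_tcp_pos(); st("rel")
servo_line([p[0]-.0,p[1],.25],feed=.15)
servo_line([.46,0,.32],feed=.3)
c=snap("top","z1"); crop(c,280,170,440,280,5,"z1c"); s=snap("side"); crop(s,220,140,320,240,6,"z1s")
st()
crop(c,330,215,410,265,8,"z1k")
```

```text
True
press t 81.4 tcp [ 0.4075 -0.2334  0.1019] F [-2.9  2.4 12.1] M [ 0.38  0.56 -0.04] gap 0.247
rel t 81.8 tcp [ 0.4079 -0.2327  0.1009] F [-0.4  0.3 -0.2] M [-0.03 -0.04  0.03] gap 0.503
 t 84.0 tcp [ 0.4594 -0.0019  0.3192] F [ 0.  -0.1 -0.8] M [ 0.02 -0.01  0.07] gap 0.494
```

View pics/z1c.png

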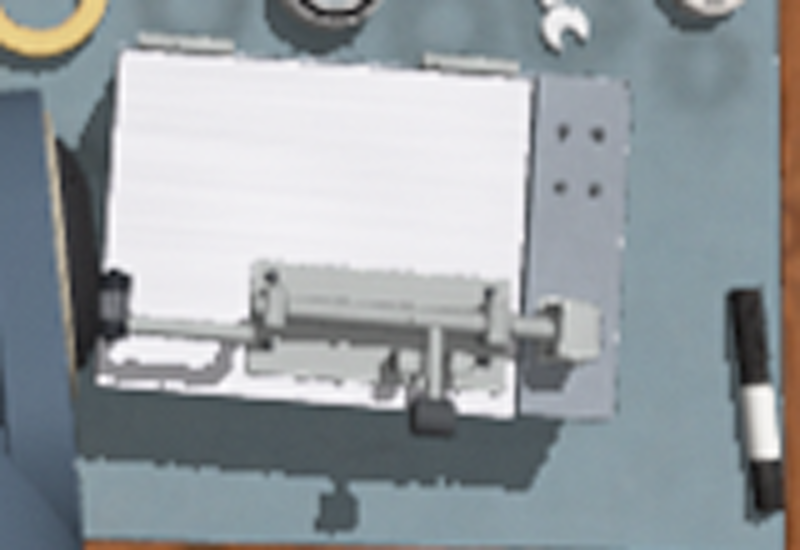

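View pics/z1k.png

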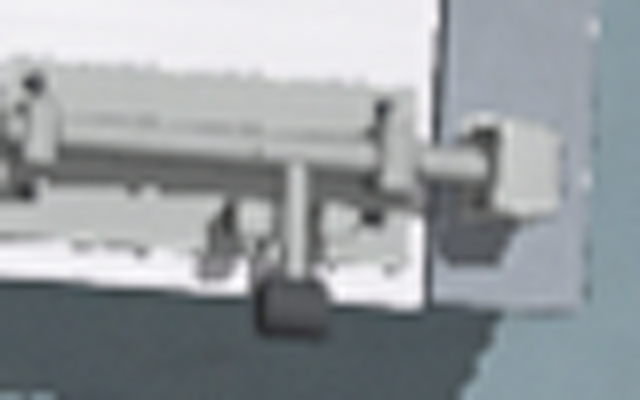

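View pics/z1s.png

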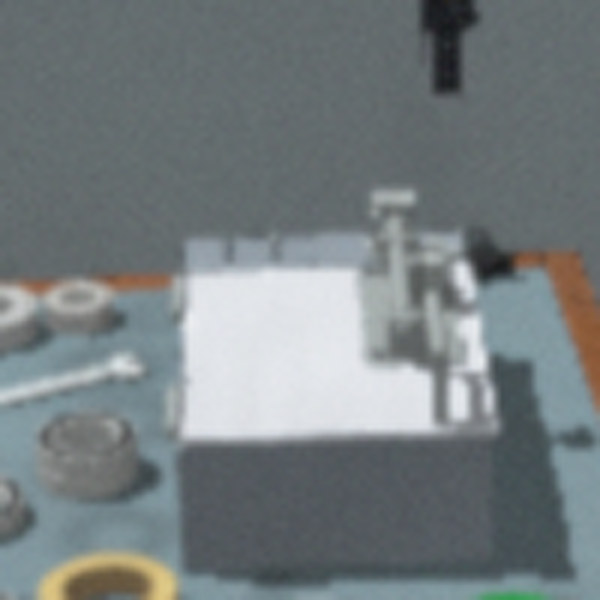

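Run:
```python
from m import *
import pickle
C=pickle.load(open("cam0.pkl","rb"))["top"]["color"]
servo_line([.46,-.05,.40],feed=.2); sleep(.3)
c=snap("top","z2")
d=np.abs(C.astype(int)-c["color"])[220:262,335:406].max(2); print("knob region changed px",(d>40).sum(),"max",d.max())
def kc(im):
    g=cv2.cvtColor(im,cv2.COLOR_RGB2GRAY)[244:262,355:378]; ys,xs=np.where(g<62); return xs.mean()+355,ys.mean()+244,len(xs)
print(kc(C),kc(c["color"]))
for P,dd,u,v in tinpos(c,x1=250): 
    l=R.from_euler('z',-TY).apply([*(P[:2]-TO),0]); print(P.round(4),round(dd,4),"tray frame",l.round(3))
st()
```

```text
knob region changed px 394 max 199
(np.float64(364.64285714285717), np.float64(254.85714285714286), 14) (np.float64(364.07142857142856), np.float64(254.85714285714286), 14)
[0.4884 0.3574 0.043 ] 0.0645 tray frame [ 0.044 -0.001  0.   ]
 t 84.9 tcp [ 0.4598 -0.0496  0.3994] F [-0.6 -0.   0.1] M [-0.04 -0.03  0.02] gap 0.498
```

View pics/z2.png

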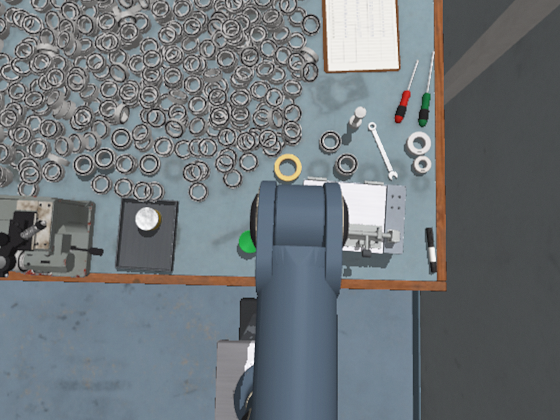

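Run:
```python
from m import *
import pickle
C=pickle.load(open("cam0.pkl","rb"))["top"]["color"]
z=cv2.cvtColor(cv2.imread("pics/z1.png"),cv2.COLOR_BGR2RGB)
d=np.abs(C.astype(int)-z)[165:265,315:440].max(2); print("changed px",(d>40).sum(),"max",d.max())
```

```text
changed px 3 max 47
```

The bolt, handle and hatch region matches its starting image (3 pixels differ slightly), so I'm handing in.

```bash
python3 -c "
from plant import *
sign_off()"
```

```text
the job is handed in; nothing more can be done
```

The job is handed in at about 85 s of the 208 s limit. `sign_off()` gives no verdict, so the result rests on my own checks.

**What I did:** I lifted the handle, drew the bolt to its stop (about 45 mm) and swung the hatch to about 1.6 rad. Three tins were on the bench, and I weighed each by the change in wrist force when lifted:

| Tin start (x, y) | Weight reading | Placed in |
|---|---|---|
| (0.54, 0.10) | 1.1 N, empty | tray |
| (0.41, 0.21) | 4.8 N, full | store box |
| (0.50, 0.225) | 5.7 N, full | store box |

I then closed the hatch onto its stop, shot the bolt home and turned the handle down.

**Last checks:**
- **Tray:** the empty tin's centre is at (44, -1) mm in the tray frame, well inside the walls.
- **Box:** both full tins showed apart and inside the compartment in the last picture before closing.
- **Bolt, handle and hatch:** in the top view this area matches the starting picture (3 pixels differ, by at most 47 of 255). My first comparison showed 394 changed pixels, because the arm was covering part of the view.
- **Bystanders:** the tape roll and marker look unmoved in the top pictures, and I left the green tin alone.
- **Robot:** the arm was clear of everything, with about 0 N on the tool.

**Disagreements:**
- **Box position:** the knob and the pull bar each turned out 2–3 mm from where the camera fit put them. I corrected this from the contact readings.
- **Bolt contact:** a finger brushed something with about 5 N, probably the drawn bolt, when I first let go of the open hatch. The hatch stayed open.

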